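# Carry the rose hair roller to the vanity tray on a rod

### The job

Take the brass rod by its wooden handle, thread it through the bore of the rose-pink hair roller, lift the roller on the rod and carry it to the scalloped tray. Lower it gently until roller and handle are both down inside the tray, then let go, leaving the rod through the roller. Keep the fingers off the roller's velvety surface and leave the mint-green roller where it lies.

Things in the scene. Friction and masses are not known exactly. Their poses are not given: they have to be found in the camera images.
- rod_handle (a point): Centre of the dark wooden handle of the brass rod (loose, 90 g). Handle 24 mm wide (own x), 60 long (own y), 40 tall (own z), standing with its underside 20 mm below this point; grasp across the 24 mm. The level rod, 10 mm thick, runs along own +y on the line through this point, from a 16 mm collar ending at y = 35 mm to a 13 mm ball with its tip at 141.5 mm. Starts pointing roughly to world +y.
- rose_roller_mid (a point): Centre of the rose-pink hair roller (loose, 45 g): velvety tube 64 mm long, open at both ends, 59 mm across its 12 lengthwise ribs, bore 38 mm across. Lies on two ribs, so does not roll by itself; this point is on the bore axis, half-way along, 29 mm above what it lies on. Bore along own y, level; enter either end. Fully on the rod, its centre is 67 to 105 mm from the handle centre.
- mint_roller_mid (a point): Centre of the mint-green hair roller, same shape, size and axes as the rose one: not wanted, must be left where it is.
- tray: Blue-grey resin tray with scalloped rim, fixed on the vanity; 190 mm (own x) by 250 mm (own y) outside, inside 180 by 240 mm. Origin at the centre of its underside; the top of its floor is 5 mm and of its rim 12 mm above the underside. Its long sides run along own y, roughly world y.

How it is judged:
On the way, in this order (a step that is already met when the one before it is completed fails the run):
1. the rod is through the rose roller's bore and the roller is lifted about 20 mm or more (y of rose_roller_mid in the frame of rod_handle between 0.05 and 0.12 m and x of rose_roller_mid in the frame of rod_handle between -0.024 and 0.024 m and z of rose_roller_mid in the frame of rod_handle between -0.024 and 0.024 m and angle between the y axis of rose_roller_mid and the y axis of rod_handle, either way round below 0.6 rad and height (world z) of rose_roller_mid above 0.05 m), for 0.2 s.
2. the rose roller is down on the tray floor, threaded, while the gripper still holds the rod (y of rose_roller_mid in the frame of rod_handle between 0.05 and 0.12 m and x of rose_roller_mid in the frame of rod_handle between -0.024 and 0.024 m and z of rose_roller_mid in the frame of rod_handle between -0.024 and 0.024 m and angle between the y axis of rose_roller_mid and the y axis of rod_handle, either way round below 0.6 rad and x of rose_roller_mid in the frame of tray between -0.08 and 0.08 m and y of rose_roller_mid in the frame of tray between -0.11 and 0.11 m and z of rose_roller_mid in the frame of tray below 0.045 m and contact force between the fingers and rod above 0.5 N), for 0.1 s.
At the end, for the whole second after the job is handed in: Rose roller and handle both down on the tray floor (centres within 80 mm across, 110 mm along of its middle), handle tilted under 0.25 rad, the rod still through the bore (roller centre 50 to 120 mm ahead of the handle centre, within 24 mm, 0.6 rad), all at rest (y of rose_roller_mid in the frame of rod_handle between 0.05 and 0.12 m and x of rose_roller_mid in the frame of rod_handle between -0.024 and 0.024 m and z of rose_roller_mid in the frame of rod_handle between -0.024 and 0.024 m and angle between the y axis of rose_roller_mid and the y axis of rod_handle, either way round below 0.6 rad and x of rose_roller_mid in the frame of tray between -0.08 and 0.08 m and y of rose_roller_mid in the frame of tray between -0.11 and 0.11 m and z of rose_roller_mid in the frame of tray below 0.045 m and x of rod_handle in the frame of tray between -0.085 and 0.085 m and y of rod_handle in the frame of tray between -0.11 and 0.11 m and z of rod_handle in the frame of tray below 0.035 m and angle between rod_handle's own z axis and vertical below 0.25 rad and linear speed of each of rose_roller, rod below 0.02 m/s); the robot touches nothing.
It fails at once if the fingers press on the rose roller (over 1 N) (contact force between the fingers and rose_roller above 1 N).
It fails at once if the mint roller is moved more than 15 mm (distance of mint_roller_mid from where it was at the start of the episode above 0.015 m).
It also fails if it takes over 54 s, if anything falls off the work surface, if the arm or the gripper's body presses on something with over 40 N, if the wrist force passes 120 N, or if a joint passes its speed limit or range.

### The arm

A 7-joint arm with a two-finger parallel gripper is mounted at the origin on the work surface. World frame = base frame: x ahead of the robot, y to its left, z up, the work surface at z = 0. Lengths are in m, angles in rad, forces in N, time in s.
With the tool pointing down it reaches from about 0.4 to 0.75 m from the base axis. Payload 19.5 kg.
Tool frame: the origin (TCP) lies at the very end of the fingers, on their centre line; the grasp point (between the pads) lies 19 mm behind it; z points along the fingers, y is the line along which they close (so a half turn about z gives the same grasp; the last joint's range is limited). The gripper opens to 85 mm and grips with 20 to 120 N. Pads are 22 mm wide; open, the fingers measure 114 mm over their backs; the gripper's body (76 mm by 85 mm) begins 54 mm behind the grasp point. The pads swing forward as they close: fully open they stand 13 mm farther back than shut.
Start: joints at [1.189, 0.707, -0.028, 1.485, 0.022, 0.951, -0.075], TCP at [0.192, -0.542, 0.203] pointing down, gripper open.
Joint ranges: [-2.71, 2.71], [-0.32, 2.16], [-1.57, 1.52], [0, 2.45], [-1.46, 4.6], [0, 2.02], [-2.83, 2.83]. Speed limits (rad/s): [1.89, 1.89, 2.57, 2.57, 3.01, 3.01, 3.01].

### API

Orientations are given as a unit quaternion [x, y, z, w].
In Python, from bench import sense, capture, workorder gives the robot as it stands. The module is installed in compiled form; this text tells all that it offers.
- The arm moves only by the tool play_rows, never from a script. Its argument "targets" is a list of rows, each an object with "offset": the shift along the tool's x, y, z in mm, a list of three; "yaw": the turn about the tool's z in degrees. A call has 1 to 20 rows; each row shifts and turns the commanded pose from where the row before left it, along the tool's axes as they then stand; what a row does not reach is not made up. A row lasts 1/12 s, in which the tool goes at most 41.7 mm and 7.16 degrees, less where a joint would pass 70% of its speed; a pose out of reach is approached as far as the arm can. A call with a gripper value outside its range is refused whole. "jaw" is the gripper command: -1 is shut, 1 is fully open, values between are in proportion, set as the call begins (left out, the last holds). The fingers move at their own pace and stop on an object; the grip force is fixed at half the most. Time passes only in rows, so rows that do not move let the fingers close. It gives the time, the measured TCP pose, the force, the opening and the grip force at its end, in the units of the state.
- sense(): the state, without advancing time (a new reading comes with each control period).
- capture(name): name is "scene" or "top" or "wrist"; returns a dict with "img" (420x560x3 uint8, blue, green, red), "fx", "fy", "cx", "cy" (pixels), "position" and "orientation" of the camera in the world. Camera axes: x right, y up, looking along -z (the intrinsics and any distortion apply to the point x, -y, -z); pixel columns grow to the right and rows downward; lengths in m; the calibration is good to about 2 mm. The wrist camera is an equidistant fisheye: a pixel r from the principal point sees the ray r / f radians off the axis. A picture is of the moment at which its call begins. There is no depth.
- workorder.close_job(): hands the job in; it is judged then, once.
The state is a dict: "t": time; "joint_pos": joint angles; "qvel": joint speeds; "tau": joint torques, N m; "tcp_pos": TCP position; "ee_rot": TCP orientation; "contact_force": force on the tool from outside, world axes, zero at the start; "ft_torque": the same for the moment, N m; "opening": finger opening in m; "gripper_force": force on a finger pad.
Only numpy, scipy, OpenCV 4.12 (cv2) and the standard library are available. Lean on these libraries where they do the work, as an engineer would, in place of code of your own. Each camera call takes 0.05 s, during which the arm holds its last target. There are 200 camera calls.

## Working session

There is one attempt and no reset: what is moved stays moved. The work goes in short steps, Python scripts to look and compute and a tool call to move; the robot and the scene stay as the last step left them, time stands still between calls to the robot, and variables do not carry over. Pictures are saved under pics/ and viewed, at most 12 in all, crops included, and the job is handed in when it is done.

Besides the shell and the picture viewer there is one more tool, called after ">>>" by a JSON object that holds its "method" and its "body", one argument or row to a line. play_rows: Moves the arm, as the interface text tells. Its arguments: {"type":"object","properties":{"targets":{"type":"array"},"jaw":{"type":"number"}},"required":["targets"]}

```bash
mkdir -p pics; python3 - <<'E'
from bench import sense,capture
import cv2,numpy as np,pickle
d={}
for n in("scene","top","wrist"):
    c=capture(n);d[n]=c
    cv2.imwrite(f"pics/{n}0.png",c["img"])
    print(n,{k:np.round(v,4) for k,v in c.items() if k!="img"})
pickle.dump(d,open("c0.pkl","wb"))
print(sense())
E
```

```text
scene {'fx': np.float64(456.6358), 'fy': np.float64(456.6358), 'cx': np.float64(281.3462), 'cy': np.float64(207.0553), 'position': array([1.239 , 0.0748, 0.6188]), 'orientation': array([0.2786, 0.3185, 0.6864, 0.5915])}
top {'fx': np.float64(438.4031), 'fy': np.float64(438.4031), 'cx': np.float64(281.9083), 'cy': np.float64(219.6711), 'position': array([0.4579, 0.0034, 0.866 ]), 'orientation': array([ 0.0277, -0.0426, -0.7024,  0.71  ])}
wrist {'fx': np.float64(325.1923), 'fy': np.float64(325.1923), 'cx': np.float64(275.3874), 'cy': np.float64(211.4704), 'position': array([ 0.2616, -0.518 ,  0.373 ]), 'orientation': array([-0.1205,  0.0861, -0.5711,  0.8074])}
{'t': 0.15, 'joint_pos': array([ 1.18928711,  0.70693482, -0.02758165,  1.48487097,  0.02201192,
        0.95092282, -0.07551379]), 'qvel': array([ 0.00023803, -0.00210137, -0.00031253, -0.00310666,  0.00135681,
        0.00043534, -0.00165919]), 'tau': array([ 2.86755298e-03, -8.83302927e+01,  1.23541106e+00, -2.36188692e+01,
        1.70020794e-02,  5.48063530e-03,  1.31405200e-04]), 'tcp_pos': array([ 0.19155934, -0.5419186 ,  0.20265453]), 'ee_rot': array([ 9.85603854e-01,  1.69070607e-01, -9.75246090e-05, -4.05125030e-04]), 'contact_force': array([-0.78951364, -0.18866072,  0.10293368]), 'ft_torque': array([ 0.04320479, -0.0169945 ,  0.06329369]), 'gripper_force': 0.0, 'opening': 0.08536239451846303}
```

View pics/top0.png

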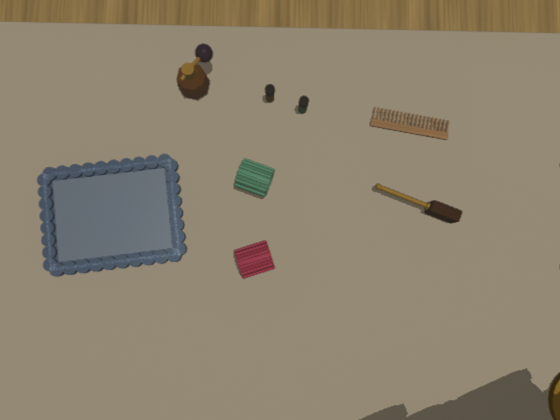

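View pics/scene0.png

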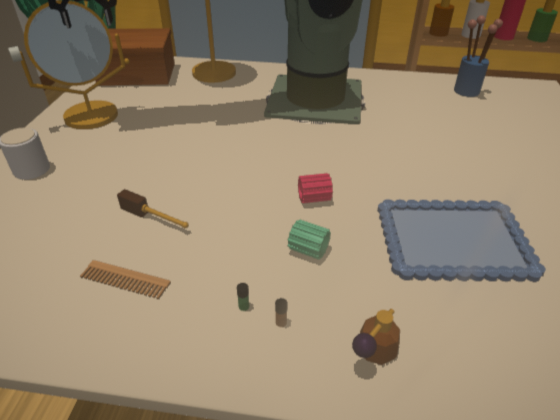

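The top view shows the handle at (443,211), rod ball (377,187), rose roller (255,259), mint (255,178) and the tray around (113,215). The scene view agrees: rose (316,188), handle (133,203), ball (185,223). Both rod and rose axes run roughly along world y.

```bash
cat > h.py <<'E'
import numpy as np,cv2
from scipy.spatial.transform import Rotation as R
def ray(c,uv):
    u,v=uv
    x,y=(u-c["cx"])/c["fx"],(v-c["cy"])/c["fy"]
    d=R.from_quat(c["orientation"]).apply([x,-y,-1.]); return np.array(c["position"]),d/np.linalg.norm(d)
def fray(c,uv):
    a=np.array([uv[0]-c["cx"],uv[1]-c["cy"]]);r=np.hypot(*a)+1e-9;t=r/c["fx"]
    d=[a[0]/r*np.sin(t),-a[1]/r*np.sin(t),-np.cos(t)]
    return np.array(c["position"]),R.from_quat(c["orientation"]).apply(d)
def plane(c,uv,z,f=ray):
    p,d=f(c,uv);return p+d*(z-p[2])/d[2]
def tri(rs):
    A=sum(np.eye(3)-np.outer(d,d) for p,d in rs);b=sum((np.eye(3)-np.outer(d,d))@p for p,d in rs)
    return np.linalg.solve(A,b)
def blob(img,lo,hi,box=None):
    h=cv2.cvtColor(img,cv2.COLOR_BGR2HSV);m=cv2.inRange(h,np.array(lo),np.array(hi))
    if box: k=np.zeros_like(m);x0,y0,x1,y1=box;k[y0:y1,x0:x1]=255;m&=k
    n,l,s,c=cv2.connectedComponentsWithStats(m);i=1+np.argmax(s[1:,4])
    mm=(l==i).astype(np.uint8);ct=max(cv2.findContours(mm,0,1)[0],key=len)
    return c[i],s[i],ct
E
python3 - <<'E'
from h import *
import pickle
d=pickle.load(open("c0.pkl","rb"));T,S=d["top"],d["scene"]
np.set_printoptions(precision=4,suppress=True)
for n,lo,hi,bt,bs in [("rose",(160,110,60),(180,255,255),(220,230,290,290),(280,160,350,220)),("mint",(60,70,40),(90,255,255),(225,150,285,205),(280,210,340,265)),
  ("handle",(0,0,0),(180,255,75),(415,190,475,235),(110,185,150,225)),("rod",(12,110,60),(28,255,255),(370,180,435,212),(140,195,195,235)),
  ("tray",(100,70,40),(125,255,255),(20,130,210,290),(370,190,545,285))]:
    a,sa,ca=blob(T["img"],lo,hi,bt);b,sb,cb=blob(S["img"],lo,hi,bs)
    print(n,a,sa,b,sb,"tri",tri([ray(T,a),ray(S,b)]))
    z={"rose":.03,"mint":.03,"handle":.03,"rod":.02,"tray":.01}[n]
    bx=cv2.boxPoints(cv2.minAreaRect(ca));P=np.array([plane(T,p,z)[:2] for p in bx]);print(" box",P.tolist(),"mid",P.mean(0),
      [ (round(float(np.hypot(*e)),4),round(float(np.degrees(np.arctan2(e[1],e[0]))),1)) for e in np.diff(P[:3],axis=0)])
for n,img,(x0,y0,x1,y1) in[("a",T["img"],(365,175,475,235)),("b",T["img"],(215,145,295,290)),]:
    pass
A=cv2.resize(T["img"][170:235,360:480],None,fx=6,fy=6,interpolation=2)[:300,:]
B=cv2.resize(T["img"][230:290,220:290],None,fx=5,fy=5,interpolation=2)
C=cv2.resize(S["img"][160:220,280:350],None,fx=5,fy=5,interpolation=2)
o=np.zeros((600,720,3),np.uint8);o[:300,:720]=A;o[300:,:350]=B;o[300:,360:710]=C;cv2.imwrite("pics/crop.png",o)
E
```

```text
rose [253.7852 258.9483] [235 241  39  37 987] [314.8455 186.0901] [299 174  33  28 699] tri [0.4661 0.0376 0.0325]
 box [[0.48198351025507485, 0.07829332496779794], [0.5029709818603195, 0.017651468420507365], [0.45026260369272947, -0.0006778599569929144], [0.42960554224036274, 0.05968475504170769]] mid [0.4662 0.0387] [(0.0642, -70.9), (0.0558, -160.8)]
mint [253.6879 177.1062] [235 159  39  37 942] [307.4937 230.802 ] [291 221  36  22 399] tri [0.6207 0.0385 0.0455]
 box [[0.6078565843731731, 0.08153953223287796], [0.6608882456291476, 0.06406881719799502], [0.639161343836097, 0.0015116497822795754], [0.5863279886252283, 0.0193782051792767]] mid [0.6236 0.0416] [(0.0558, -18.2), (0.0662, -109.2)]
handle [442.9159 211.8689] [424 201  38  22 511] [131.6977 205.3821] [118 195  28  21 301] tri [ 0.5629 -0.3336  0.0117]
 box [[0.5593857786539844, -0.28526753570940405], [0.5881650210149245, -0.29736355313581264], [0.5626831911106227, -0.36237707962342774], [0.5340375687612959, -0.35006076040196366]] mid [ 0.5611 -0.3238] [(0.0312, -22.8), (0.0698, -111.4)]
rod [403.5331 196.2537] [376 184  55  26 272] [162.1296 215.1012] [140 203  48  25 247] tri [ 0.5921 -0.2546  0.0201]
 box [[0.6025512292911067, -0.1943394626498372], [0.6168439514291524, -0.19958422578783888], [0.5795222538380312, -0.3059245380559578], [0.5653210919853173, -0.30050071288525015]] mid [ 0.5911 -0.2501] [(0.0152, -20.2), (0.1127, -109.3)]Traceback (most recent call last):
  File "<stdin>", line 8, in <module>
  File "h.py", line 19, in blob
    n,l,s,c=cv2.connectedComponentsWithStats(m);i=1+np.argmax(s[1:,4])
                                                    ~~~~~~~~~^^^^^^^^^
    return _wrapfunc(a, 'argmax', axis=axis, out=out, **kwds)
    return bound(*args, **kwds)
ValueError: attempt to get argmax of an empty sequence
```

Rose is at about (0.466, 0.038) with its axis at 109°. The handle is at about (0.562, −0.330) with the rod pointing at 70°. I'll turn the tool and move above the handle; the tray gets measured afterwards.

>>> {"method": "play_rows", "body": {
  "targets": [
    {"offset": [0,0,0],"yaw": -6.3},
    {"offset": [0,0,0],"yaw": -6.3},
    {"offset": [0,0,0],"yaw": -6.3},
    {"offset": [0,0,0],"yaw": -6.3},
    {"offset": [0,0,0],"yaw": -6.3},
    {"offset": [0,0,0],"yaw": -6.3},
    {"offset": [0,0,0],"yaw": -6.3},
    {"offset": [0,0,0],"yaw": -6.3}
  ],
  "jaw": 1
}}

```text
t: 0.82
tcp_pos: [0.1916, -0.542, 0.2028]
ee_rot: [0.818, 0.575, 0.0, -0.0]
contact_force: [0.2, 0.0, 0.4]
opening: 0.0854
gripper_force: 0.0
```

>>> {"method": "play_rows", "body": {
  "targets": [
    {"offset": [19,16,0],"yaw": 0},
    {"offset": [19,16,0],"yaw": 0},
    {"offset": [19,16,0],"yaw": 0},
    {"offset": [19,16,0],"yaw": 0},
    {"offset": [19,16,0],"yaw": 0},
    {"offset": [19,16,0],"yaw": 0},
    {"offset": [19,16,0],"yaw": 0},
    {"offset": [19,16,0],"yaw": 0},
    {"offset": [19,16,0],"yaw": 0},
    {"offset": [19,16,5],"yaw": 0},
    {"offset": [19,16,10],"yaw": 0},
    {"offset": [19,16,10],"yaw": 0},
    {"offset": [19,16,10],"yaw": 0},
    {"offset": [19,16,10],"yaw": 0},
    {"offset": [19,16,10],"yaw": 0},
    {"offset": [19,16,10],"yaw": 0},
    {"offset": [19,16,10],"yaw": 0},
    {"offset": [0,0,0],"yaw": 0}
  ]
}}

```text
t: 2.32
tcp_pos: [0.5612, -0.3279, 0.1255]
ee_rot: [0.818, 0.575, 0.001, -0.002]
contact_force: [-0.6, 1.9, -0.6]
opening: 0.0856
gripper_force: 0.0
```

```bash
python3 - <<'E'
from h import *
import pickle
from bench import sense,capture
np.set_printoptions(precision=4,suppress=True)
s=sense();print(s["t"],s["tcp_pos"],R.from_quat(s["ee_rot"]).as_matrix()[:,:2].T)
W=capture("wrist");pickle.dump(W,open("w1.pkl","wb"));cv2.imwrite("pics/w1.png",W["img"]);print(W["position"])
d=pickle.load(open("c0.pkl","rb"));T=d["top"]
print(cv2.cvtColor(T["img"],cv2.COLOR_BGR2HSV)[[215,167,215],[113,113,48]])
h=cv2.cvtColor(T["img"],cv2.COLOR_BGR2HSV);m=cv2.inRange(h,(95,25,30),(130,255,255));m[:,:25]=0;m[:,205:]=0;m[:130]=0;m[290:]=0
c=max(cv2.findContours(m,0,1)[0],key=cv2.contourArea);P=np.array([plane(T,p,.009)[:2] for p in cv2.boxPoints(cv2.minAreaRect(c))])
print(cv2.contourArea(c),P,P.mean(0),[(np.hypot(*e),np.degrees(np.arctan2(e[1],e[0]))) for e in np.diff(P[:3],axis=0)])
E
```

```text
2.3167 [ 0.5612 -0.3279  0.1255] [[ 0.3397  0.9405  0.0033]
 [ 0.9405 -0.3397 -0.002 ]]
[ 0.5862 -0.2591  0.2962]
[[105  39 119]
 [107  63 106]
 [106  65 102]]
14591.0 [[0.6383 0.4762]
 [0.6755 0.1982]
 [0.4622 0.167 ]
 [0.428  0.4387]] [0.551 0.32 ] [(np.float64(0.28043956297983225), np.float64(-82.3616718237009)), (np.float64(0.215629722415704), np.float64(-171.66844940728217))]
```

View pics/w1.png

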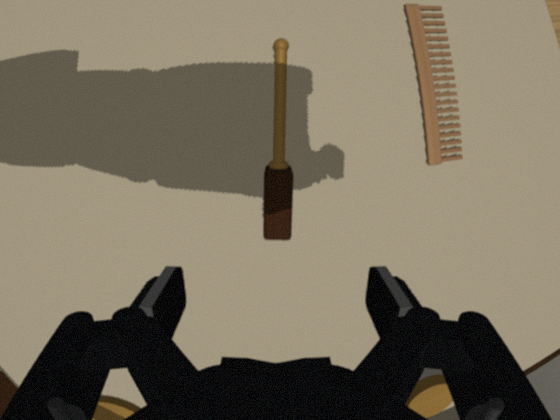

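The wrist view shows the rod almost in line with the tool: ball tip (281,38), handle front edge (279,166), back edge (278,239), width 265–292.

```bash
python3 - <<'E'
from h import *
import pickle
np.set_printoptions(precision=4,suppress=True)
W=pickle.load(open("w1.pkl","rb"))
g=lambda p,z:plane(W,p,z,fray)[:2]
tip=g((281,45),.02);f=g((279.5,166),.04);b=g((277.5,239),.04);col=g((279,162),.024);
print(tip,f,b,"len",np.hypot(*(f-b)),"mid",(f+b)/2,g((265,200),.04),g((293,200),.04))
d=tip-(f+b)/2;print(np.hypot(*d),np.degrees(np.arctan2(d[1],d[0])))
E
```

```text
[ 0.611  -0.2029] [ 0.5753 -0.2975] [ 0.5528 -0.3554] len 0.06213114490368925 mid [ 0.5641 -0.3264] [ 0.5548 -0.3198] [ 0.5763 -0.3275]
0.13206609880012632 69.20653875637531
```

>>> {"method": "play_rows", "body": {
  "targets": [
    {"offset": [0,3,10],"yaw": 0.5},
    {"offset": [0,0,15],"yaw": 0},
    {"offset": [0,0,15],"yaw": 0},
    {"offset": [0,0,15],"yaw": 0},
    {"offset": [0,0,15],"yaw": 0},
    {"offset": [0,0,15],"yaw": 0},
    {"offset": [0,0,13],"yaw": 0},
    {"offset": [0,0,10],"yaw": 0},
    {"offset": [0,0,8],"yaw": 0},
    {"offset": [0,0,0],"yaw": 0},
    {"offset": [0,0,0],"yaw": 0}
  ]
}}

```text
t: 3.28
tcp_pos: [0.561, -0.3336, 0.012]
ee_rot: [0.822, 0.569, -0.0, -0.0]
contact_force: [-0.7, 0.3, 1.5]
opening: 0.0858
gripper_force: 0.0
```

>>> {"method": "play_rows", "body": {
  "targets": [
    {"offset": [0,0,0],"yaw": 0},
    {"offset": [0,0,0],"yaw": 0},
    {"offset": [0,0,0],"yaw": 0},
    {"offset": [0,0,0],"yaw": 0},
    {"offset": [0,0,0],"yaw": 0},
    {"offset": [0,0,0],"yaw": 0},
    {"offset": [0,0,0],"yaw": 0},
    {"offset": [0,0,0],"yaw": 0},
    {"offset": [0,0,0],"yaw": 0},
    {"offset": [0,0,0],"yaw": 0},
    {"offset": [0,0,0],"yaw": 0},
    {"offset": [0,0,0],"yaw": 0}
  ],
  "jaw": -1
}}

```text
t: 4.28
tcp_pos: [0.561, -0.3335, 0.012]
ee_rot: [0.822, 0.569, 0.0, -0.0]
contact_force: [-0.3, -0.4, -0.3]
opening: 0.0001
gripper_force: 0.0
```

The jaws closed fully, so the grasp missed. I'll look before moving.

```bash
python3 - <<'E'
from h import *
from bench import sense,capture
s=sense();print(s["opening"],s["gripper_force"],s["tcp_pos"])
w=capture("wrist")["img"];t=capture("top")["img"]
o=np.zeros((300,800,3),np.uint8);o[:,:400]=cv2.resize(w,(400,300));o[:,400:]=cv2.resize(t[120:300,320:560],(400,300));cv2.imwrite("pics/w2.png",o)
E
```

```text
0.00010364896107828867 0.0 [ 0.56099749 -0.33347835  0.01197124]
```

View pics/w2.png

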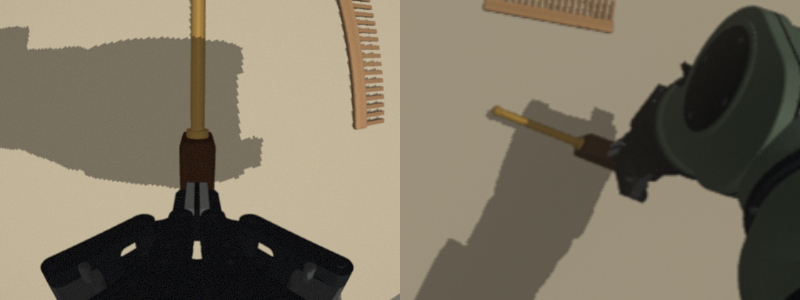

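```bash
python3 - <<'E'
from h import *
import pickle
from bench import sense,capture
np.set_printoptions(precision=4,suppress=True)
s=sense();W=capture("wrist");T=capture("top")
def fp(c,X):
    v=R.from_quat(c["orientation"]).inv().apply(np.array(X)-c["position"]);r=np.hypot(v[0],v[1]);t=np.arctan2(r,-v[2])
    return c["cx"]+c["fx"]*t*v[0]/r,c["cy"]-c["fx"]*t*v[1]/r
def pp(c,X):
    v=R.from_quat(c["orientation"]).inv().apply(np.array(X)-c["position"]);return c["cx"]+c["fx"]*v[0]/-v[2],c["cy"]-c["fx"]*v[1]/-v[2]
t=s["tcp_pos"];print(W["position"],"tcp in wrist",fp(W,t),"top",pp(T,t),"handle",fp(W,(.564,-.328,.04)),pp(T,(.564,-.328,.04)))
print(R.from_quat(W["orientation"]).as_matrix(),R.from_quat(s["ee_rot"]).as_matrix(),s["joint_pos"])
print("back edge on z.04",plane(W,(276,262),.04,fray),"front",plane(W,(276,190),.04,fray), "tip",plane(W,(276,262),.012,fray))
o=np.vstack([cv2.resize(W["img"][150:330,180:380],(400,360),interpolation=2)]);p=cv2.resize(T["img"][165:245,360:480],(400,267),interpolation=2)
q=np.zeros((360,800,3),np.uint8);q[:,:400]=o;q[:267,400:]=p;cv2.imwrite("pics/w3.png",q)
E
```

```text
[ 0.5868 -0.2644  0.1824] tcp in wrist (np.float64(275.7053566481627), np.float64(247.73350298492932)) top (np.float64(443.44464175141826), np.float64(212.69242026431277)) handle (np.float64(277.603322130522), np.float64(258.982678825236)) (np.float64(446.2450813348512), np.float64(209.4064069637654))
[[ 0.9357  0.3373  0.1031]
 [-0.3527  0.8948  0.2739]
 [ 0.0001 -0.2926  0.9562]] [[ 0.3524  0.9359 -0.0001]
 [ 0.9359 -0.3524  0.0001]
 [ 0.0001 -0.0001 -1.    ]] [ 0.5663  1.0706 -0.1824  1.331   0.2328  0.7608 -0.0521]
back edge on z.04 [ 0.5627 -0.3292  0.04  ] front [ 0.5753 -0.2958  0.04  ] tip [ 0.558 -0.342  0.012]
```

View pics/w3.png

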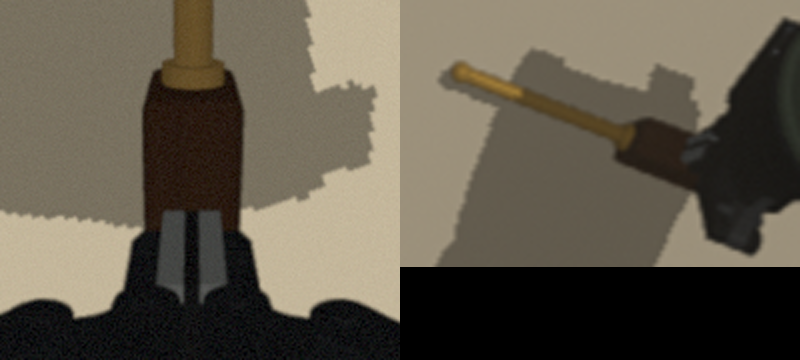

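The view shows the shut fingers lying over the top of the handle, which hasn't moved. I'll work out where the fingertips really are from the images.

```bash
python3 - <<'E'
from h import *
import pickle
from bench import sense,capture
np.set_printoptions(precision=4,suppress=True)
s=sense();W=capture("wrist");T=capture("top");M=R.from_quat(s["ee_rot"]).as_matrix();t=s["tcp_pos"]
def hit(pd,n,q): p,d=pd;return p+d*((q-p)@n)/(d@n)
for uv in[(268,255),(276,255),(283,255)]:
    print("shut tip on tool plane x=0, tool coords:",M.T@(hit(fray(W,uv),M[:,0],t)-t))
W1=pickle.load(open("w1.pkl","rb"));M1=R.from_quat([0.818,.575,.001,-.002]).as_matrix();t1=np.array([.5612,-.3279,.1255])
for uv in[(181,267),(371,267)]: print("open:",M1.T@(hit(fray(W1,uv),M1[:,0],t1)-t1))
S=capture("scene");cv2.imwrite("pics/s3.png",cv2.resize(S["img"][140:250,80:220],(700,550),interpolation=2))
E
```

```text
shut tip on tool plane x=0, tool coords: [ 0.     -0.0042 -0.0099]
shut tip on tool plane x=0, tool coords: [-0.      0.0001 -0.0099]
shut tip on tool plane x=0, tool coords: [-0.      0.0039 -0.0099]
open: [-0.     -0.0484 -0.0261]
open: [-0.      0.0486 -0.0264]
```

View pics/s3.png

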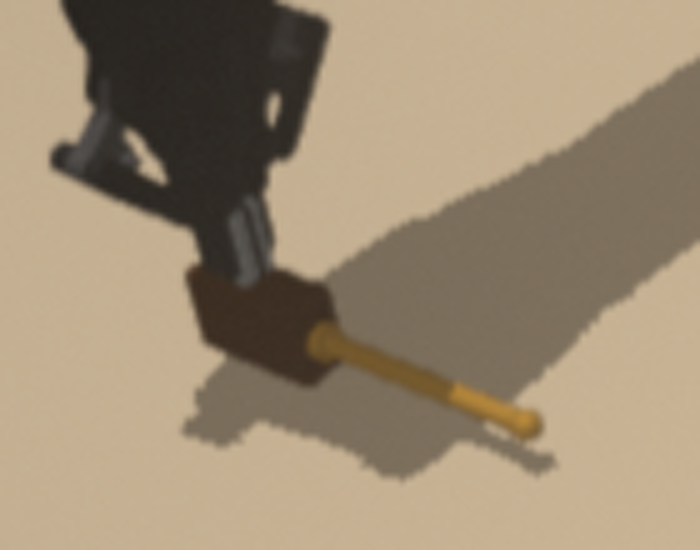

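```bash
python3 - <<'E'
from h import *
from bench import sense,capture
np.set_printoptions(precision=4,suppress=True)
s=sense();W=capture("wrist");S=capture("scene");T=capture("top");M=R.from_quat(s["ee_rot"]).as_matrix();t=s["tcp_pos"]
A=fray(W,(276,255));B=ray(S,(129.5,196.5));C=ray(T,(447,209.5))
for r in([A,B],[A,C],[B,C],[A,B,C]):
    X=tri(r);print(X,M.T@(X-t))
p,d=A
for f in(0,.011):
  q=t+M[:,0]*f;print(M.T@(p+d*((q-p)@M[:,0])/(d@M[:,0])-t))
# handle front-bottom/top corner check of height: front top edge from wrist & scene
print(tri([fray(W,(277,187)),ray(S,(80+68*1,140+0.2*288))]))
E
```

```text
[ 0.5639 -0.3305  0.036 ] [ 0.0038  0.0017 -0.024 ]
[ 0.5638 -0.3283  0.0384] [ 0.0058  0.0008 -0.0264]
[ 0.5646 -0.332   0.0367] [ 0.0026  0.0028 -0.0247]
[ 0.5641 -0.3306  0.0363] [ 0.0038  0.0019 -0.0243]
[ 0.      0.0001 -0.01  ]
[ 0.011   0.0001 -0.034 ]
[ 0.5759 -0.2903  0.0483]
```

The true finger ends sit about 25–30 mm above the reported TCP, so the fingers closed just above the handle. I'll open, descend further with a force check, and close again.

>>> {"method": "play_rows", "body": {
  "targets": [
    {"offset": [0,0,0],"yaw": 0},
    {"offset": [0,0,0],"yaw": 0},
    {"offset": [0,0,0],"yaw": 0},
    {"offset": [0,0,0],"yaw": 0},
    {"offset": [0,0,0],"yaw": 0},
    {"offset": [0,0,0],"yaw": 0},
    {"offset": [0,0,0],"yaw": 0},
    {"offset": [0,0,0],"yaw": 0},
    {"offset": [5,1,0],"yaw": 0.5},
    {"offset": [0,0,5],"yaw": 0},
    {"offset": [0,0,5],"yaw": 0},
    {"offset": [0,0,5],"yaw": 0},
    {"offset": [0,0,0],"yaw": 0}
  ],
  "jaw": 1
}}

```text
t: 5.87
tcp_pos: [0.5631, -0.3289, -0.0044]
ee_rot: [0.825, 0.565, -0.0, -0.001]
contact_force: [-1.0, 0.7, 0.3]
opening: 0.0856
gripper_force: 0.0
```

>>> {"method": "play_rows", "body": {
  "targets": [
    {"offset": [0,0,4],"yaw": 0},
    {"offset": [0,0,4],"yaw": 0},
    {"offset": [0,0,4],"yaw": 0},
    {"offset": [0,0,0],"yaw": 0},
    {"offset": [0,0,0],"yaw": 0}
  ]
}}

```text
t: 6.28
tcp_pos: [0.5636, -0.3291, -0.0153]
ee_rot: [0.825, 0.565, -0.0, -0.0]
contact_force: [0.5, -0.4, -0.2]
opening: 0.0856
gripper_force: 0.0
```

>>> {"method": "play_rows", "body": {
  "targets": [
    {"offset": [0,0,0],"yaw": 0},
    {"offset": [0,0,0],"yaw": 0},
    {"offset": [0,0,0],"yaw": 0},
    {"offset": [0,0,0],"yaw": 0},
    {"offset": [0,0,0],"yaw": 0},
    {"offset": [0,0,0],"yaw": 0},
    {"offset": [0,0,0],"yaw": 0},
    {"offset": [0,0,0],"yaw": 0},
    {"offset": [0,0,0],"yaw": 0},
    {"offset": [0,0,0],"yaw": 0}
  ],
  "jaw": -1
}}

```text
t: 7.12
tcp_pos: [0.5638, -0.3292, -0.0148]
ee_rot: [0.825, 0.565, 0.0, 0.0]
contact_force: [-1.1, 1.1, 5.5]
opening: 0.0231
gripper_force: 59.4
```

```bash
python3 - <<'E'
from h import *
import pickle
from bench import sense,capture
s=sense();print(s["opening"],s["gripper_force"],s["tcp_pos"],s["ee_rot"])
W=capture("wrist");pickle.dump(W,open("w4.pkl","wb"));S=capture("scene")["img"]
o=np.zeros((420,800,3),np.uint8);o[:,:560]=W["img"];o[:240,560:]=cv2.resize(S[160:250,90:180],(240,240));cv2.imwrite("pics/w4.png",o)
E
```

```text
0.02310616839647869 59.4445663690567 [ 0.56384268 -0.32924667 -0.01477076] [8.24800783e-01 5.65423413e-01 1.07464460e-04 1.44198989e-04]
```

View pics/w4.png

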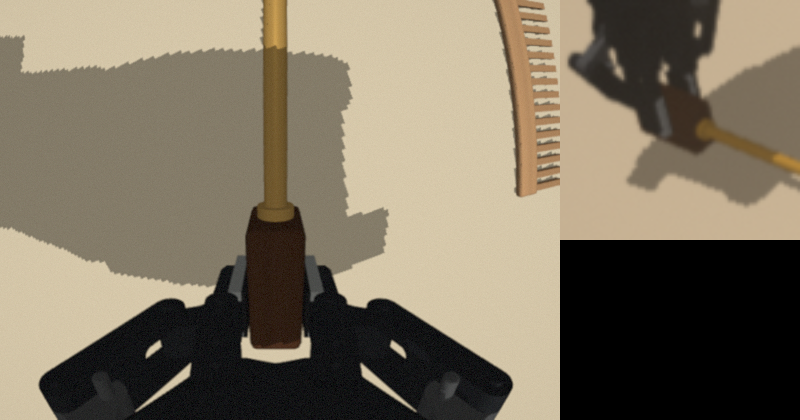

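The handle is gripped (opening 23 mm, 59 N). I'll lift, turn to the bore direction and move to the pre-thread pose.

>>> {"method": "play_rows", "body": {
  "targets": [
    {"offset": [0,0,-10],"yaw": 0},
    {"offset": [0,0,-10],"yaw": 0},
    {"offset": [0,0,-10],"yaw": 0},
    {"offset": [0,0,0],"yaw": -4},
    {"offset": [0,0,0],"yaw": -4},
    {"offset": [0,0,0],"yaw": -4},
    {"offset": [0,0,0],"yaw": -4},
    {"offset": [0,0,0],"yaw": -4},
    {"offset": [0,0,0],"yaw": -4},
    {"offset": [0,0,0],"yaw": -4},
    {"offset": [0,0,0],"yaw": -4},
    {"offset": [0,0,0],"yaw": -4},
    {"offset": [0,0,0],"yaw": -4},
    {"offset": [0,0,0],"yaw": 0}
  ]
}}

```text
t: 8.38
tcp_pos: [0.5638, -0.3295, 0.0159]
ee_rot: [0.58, 0.814, -0.0, 0.0]
contact_force: [0.2, -1.1, -0.6]
opening: 0.0235
gripper_force: 58.8
```

>>> {"method": "play_rows", "body": {
  "targets": [
    {"offset": [15,2.25,0],"yaw": 0},
    {"offset": [15,2.25,0],"yaw": 0},
    {"offset": [15,2.25,0],"yaw": 0},
    {"offset": [15,2.25,0],"yaw": 0},
    {"offset": [15,2.25,0],"yaw": 0},
    {"offset": [15,2.25,0],"yaw": 0},
    {"offset": [15,2.25,0],"yaw": 0},
    {"offset": [15,2.25,0],"yaw": 0},
    {"offset": [15,2.25,0],"yaw": 0},
    {"offset": [15,2.25,0],"yaw": 0},
    {"offset": [15,2.25,0],"yaw": 0},
    {"offset": [14,2.25,0],"yaw": 0},
    {"offset": [0,0,7],"yaw": 0},
    {"offset": [0,0,7],"yaw": 0},
    {"offset": [0,0,7],"yaw": 0},
    {"offset": [0,0,0],"yaw": 0},
    {"offset": [0,0,0],"yaw": 0}
  ]
}}

```text
t: 9.8
tcp_pos: [0.5311, -0.1516, -0.0064]
ee_rot: [0.582, 0.813, -0.0, -0.0]
contact_force: [-0.8, 0.5, -1.2]
opening: 0.0233
gripper_force: 58.9
```

```bash
python3 - <<'E'
from h import *
import pickle
from bench import sense,capture
np.set_printoptions(precision=4,suppress=True)
s=sense();M=R.from_quat(s["ee_rot"]).as_matrix();t=s["tcp_pos"];print(s["t"],t,s["gripper_force"],"ang",np.degrees(np.arctan2(M[1,0],M[0,0])))
T=capture("top");W=capture("wrist")
a,sa,ca=blob(T["img"],(160,110,60),(180,255,255),(200,200,310,310))
P=np.array([plane(T,p,.03)[:2] for p in cv2.boxPoints(cv2.minAreaRect(ca))]);e=P[1]-P[0];e2=P[2]-P[1]
print("rose",P.mean(0),np.hypot(*e),np.degrees(np.arctan2(e[1],e[0])),np.hypot(*e2),"in tool",M.T@(np.r_[P.mean(0),.029]-t))
try:
    b,sb,cb=blob(T["img"],(12,110,60),(28,255,255),(255,190,400,300));q=np.array([plane(T,p,.029)[:2] for p in cb[:,0]])
    print("rod pts tool",[(M.T@(np.r_[x,.029]-t))[:2] for x in q[np.argsort(q[:,1])[[0,-1]]]],np.degrees(np.arctan2(*cv2.fitLine(q.astype(np.float32),2,0,.01,.01)[[1,0],0])))
except Exception as x: print(x)
o=np.zeros((420,800,3),np.uint8);o[:,:560]=W["img"];o[:300,560:]=cv2.resize(T["img"][150:350,210:370],(240,300));cv2.imwrite("pics/w5.png",o)
E
```

```text
9.8 [ 0.5311 -0.1516 -0.0064] 58.90314996242523 ang 108.79107119655303
rose [0.4662 0.0387] 0.06417093368405292 -70.90983257640835 0.055804456881399005 in tool [ 0.2011 -0.0001 -0.0354]
rod pts tool [array([ 0.0285, -0.0029]), array([0.1396, 0.0033])] -71.524796
```

View pics/w5.png

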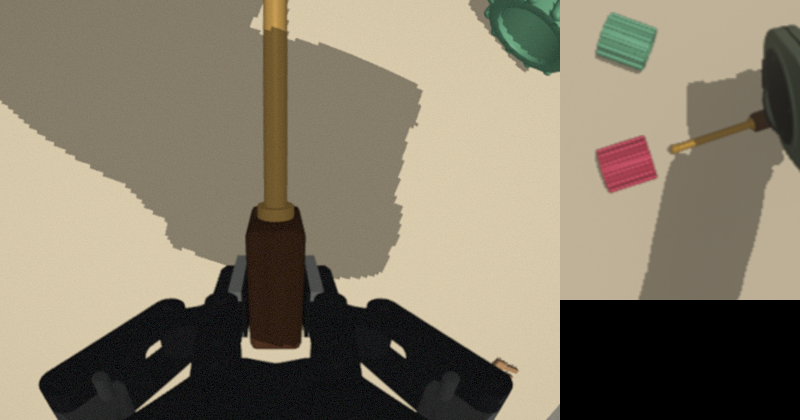

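The rod points at the rose roller's bore, with about 0 mm lateral error and matching height. Threading forward 115 mm.

>>> {"method": "play_rows", "body": {
  "targets": [
    {"offset": [8,0,0],"yaw": 0},
    {"offset": [8,0,0],"yaw": 0},
    {"offset": [8,0,0],"yaw": 0},
    {"offset": [8,0,0],"yaw": 0},
    {"offset": [8,0,0],"yaw": 0},
    {"offset": [8,0,0],"yaw": 0},
    {"offset": [8,0,0],"yaw": 0},
    {"offset": [0,0,0],"yaw": 0}
  ]
}}

```text
t: 10.57
tcp_pos: [0.5129, -0.096, -0.0059]
ee_rot: [0.581, 0.814, 0.0, -0.0]
contact_force: [0.5, 1.3, -0.6]
opening: 0.0233
gripper_force: 58.9
```

>>> {"method": "play_rows", "body": {
  "targets": [
    {"offset": [8,0,0],"yaw": 0},
    {"offset": [8,0,0],"yaw": 0},
    {"offset": [8,0,0],"yaw": 0},
    {"offset": [8,0,0],"yaw": 0},
    {"offset": [8,0,0],"yaw": 0},
    {"offset": [8,0,0],"yaw": 0},
    {"offset": [8,0,0],"yaw": 0},
    {"offset": [3,0,0],"yaw": 0},
    {"offset": [0,0,0],"yaw": 0}
  ]
}}

```text
t: 11.32
tcp_pos: [0.494, -0.0413, -0.006]
ee_rot: [0.581, 0.814, 0.0, -0.0]
contact_force: [-0.6, 0.3, -0.9]
opening: 0.0231
gripper_force: 58.9
```

```bash
cat > chk.py <<'E'
from h import *
import sys
from bench import sense,capture
np.set_printoptions(precision=4,suppress=True)
s=sense();M=R.from_quat(s["ee_rot"]).as_matrix();t=s["tcp_pos"];print(s["t"],t,s["gripper_force"],"ang",np.degrees(np.arctan2(M[1,0],M[0,0])))
T=capture("top");W=capture("wrist");S=capture("scene")
rs=[]
for n,c,f in(("top",T,ray),("wrist",W,fray),("scene",S,ray)):
    try:
        a,st,ct=blob(c["img"],(160,110,60),(180,255,255));print(n,a,st)
        if n!="wrist": rs.append(f(c,a))
    except Exception as x: print(n,x)
X=tri(rs);print("rose tri",X,"tool",M.T@(X-t))
o=np.zeros((420,800,3),np.uint8);o[:,:560]=W["img"]
y,x=int(a[1]),int(a[0]);k=S["img"][max(0,y-60):y+60,max(0,x-60):x+60];o[:240,560:]=cv2.resize(k,(240,240));cv2.imwrite(sys.argv[1],o)
E
python3 chk.py pics/w6.png
```

```text
11.3167 [ 0.494  -0.0413 -0.006 ] 58.90304088592529 ang 108.93626592547649
top [246.4696 259.3346] [235 243  23  35 526]
wrist [276.4859  89.7442] [  205     0   144   180 24231]
scene [315.2314 187.5359] [298 174  34  29 808]
rose tri [0.4658 0.0451 0.0294] tool [ 0.0909  0.0014 -0.0354]
```

View pics/w6.png

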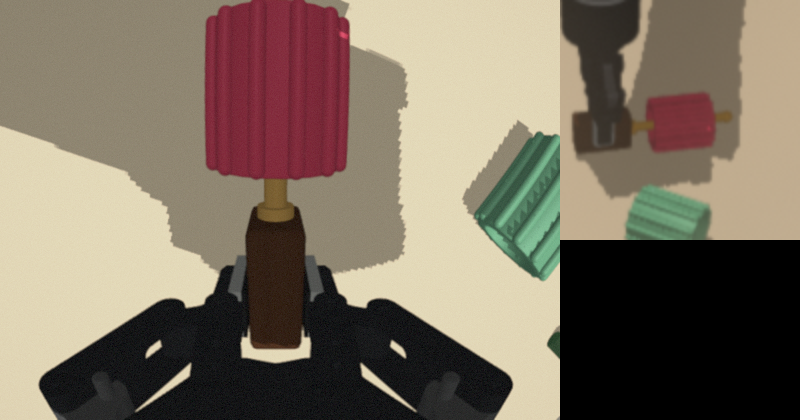

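The roller is threaded, with the rod tip showing past its far end and about 86 mm between the two centres. Lifting slowly.

>>> {"method": "play_rows", "body": {
  "targets": [
    {"offset": [0,0,-4],"yaw": 0},
    {"offset": [0,0,-3],"yaw": 0},
    {"offset": [0,0,-3],"yaw": 0},
    {"offset": [0,0,-3],"yaw": 0},
    {"offset": [0,0,-3],"yaw": 0},
    {"offset": [0,0,-4],"yaw": 0},
    {"offset": [0,0,-5],"yaw": 0},
    {"offset": [0,0,-6],"yaw": 0},
    {"offset": [0,0,-6],"yaw": 0},
    {"offset": [0,0,-6],"yaw": 0},
    {"offset": [0,0,-6],"yaw": 0},
    {"offset": [0,0,-6],"yaw": 0},
    {"offset": [0,0,-6],"yaw": 0},
    {"offset": [0,0,-5],"yaw": 0},
    {"offset": [0,0,-3],"yaw": 0},
    {"offset": [0,0,0],"yaw": 0},
    {"offset": [0,0,0],"yaw": 0},
    {"offset": [0,0,0],"yaw": 0},
    {"offset": [0,0,0],"yaw": 0},
    {"offset": [0,0,0],"yaw": 0}
  ]
}}

```text
t: 13.13
tcp_pos: [0.494, -0.0422, 0.0628]
ee_rot: [0.582, 0.813, -0.0, -0.0]
contact_force: [-0.6, 1.0, -1.7]
opening: 0.0229
gripper_force: 58.8
```

```bash
python3 chk.py pics/w7.png
```

```text
13.1333 [ 0.494  -0.0422  0.0628] 58.82384955883026 ang 108.86919392478735
top [252.1747 259.7357] [ 232  240   43   40 1116]
wrist [273.456   90.9851] [  209    10   130   161 19463]
scene [316.6388 166.009 ] [299 151  36  31 886]
rose tri [0.4642 0.0384 0.0828] tool [ 0.0859 -0.0022 -0.02  ]
```

The roller is lifted to z of about 0.083 and hangs on the rod. Turning to tray alignment and carrying it over.

>>> {"method": "play_rows", "body": {
  "targets": [
    {"offset": [0,0,0],"yaw": 1},
    {"offset": [0,0,0],"yaw": 2},
    {"offset": [0,0,0],"yaw": 2.5},
    {"offset": [0,0,0],"yaw": 2.5},
    {"offset": [0,0,0],"yaw": 2},
    {"offset": [0,0,0],"yaw": 1},
    {"offset": [0,0,0],"yaw": 0},
    {"offset": [3,1,0],"yaw": 0},
    {"offset": [6,2,0],"yaw": 0},
    {"offset": [9,3,0],"yaw": 0},
    {"offset": [12,4,0],"yaw": 0},
    {"offset": [13,4.5,0],"yaw": 0},
    {"offset": [13,4.5,0],"yaw": 0},
    {"offset": [13,4.5,0],"yaw": 0},
    {"offset": [13,4.5,0],"yaw": 0},
    {"offset": [13,4.5,0],"yaw": 0},
    {"offset": [13,4.5,0],"yaw": 0},
    {"offset": [13,4.5,0],"yaw": 0},
    {"offset": [13,4.5,0],"yaw": 0},
    {"offset": [13,4.5,0],"yaw": 0}
  ]
}}

```text
t: 14.95
tcp_pos: [0.524, 0.1121, 0.063]
ee_rot: [0.657, 0.754, 0.0, -0.0]
contact_force: [-0.7, 0.1, -1.2]
opening: 0.0231
gripper_force: 58.8
```

>>> {"method": "play_rows", "body": {
  "targets": [
    {"offset": [13,4.5,0],"yaw": 0},
    {"offset": [13,4.5,0],"yaw": 0},
    {"offset": [13,4.5,0],"yaw": 0},
    {"offset": [13,4.5,0],"yaw": 0},
    {"offset": [13,4.5,0],"yaw": 0},
    {"offset": [13,4.5,0],"yaw": 0},
    {"offset": [13,4.5,0],"yaw": 0},
    {"offset": [13,4.5,0],"yaw": 0},
    {"offset": [13,4.5,0],"yaw": 0},
    {"offset": [13,4.5,0],"yaw": 0},
    {"offset": [11,4,0],"yaw": 0},
    {"offset": [9,3,0],"yaw": 0},
    {"offset": [6,2,0],"yaw": 0},
    {"offset": [3,1,0],"yaw": 0},
    {"offset": [0,0,0],"yaw": 0},
    {"offset": [0,0,0],"yaw": 0},
    {"offset": [0,0,0],"yaw": 0},
    {"offset": [0,0,0],"yaw": 0}
  ]
}}

```text
t: 16.45
tcp_pos: [0.5569, 0.2748, 0.0631]
ee_rot: [0.657, 0.754, -0.0, 0.0]
contact_force: [-0.5, -0.9, -1.1]
opening: 0.0231
gripper_force: 58.9
```

```bash
python3 chk.py pics/w8.png; python3 - <<'E'
from h import *
from bench import sense
s=sense();M=R.from_quat(s["ee_rot"]).as_matrix();print(M.T@(np.array([.557,.277,.06])-s["tcp_pos"]))
E
```

```text
16.45 [0.5569 0.2748 0.0631] 58.85192513465881 ang 97.83336607235267
top [ 87.6042 224.2292] [ 84 220  10   8  48]
wrist [274.1458  91.2792] [  210    10   130   161 19506]
scene [483.8913 204.9909] [464 191  45  31 984]
rose tri [0.5264 0.3503 0.067 ] tool [ 0.0789 -0.02   -0.0039]
[0.00184988 0.00040584 0.00310647]
```

View pics/w8.png

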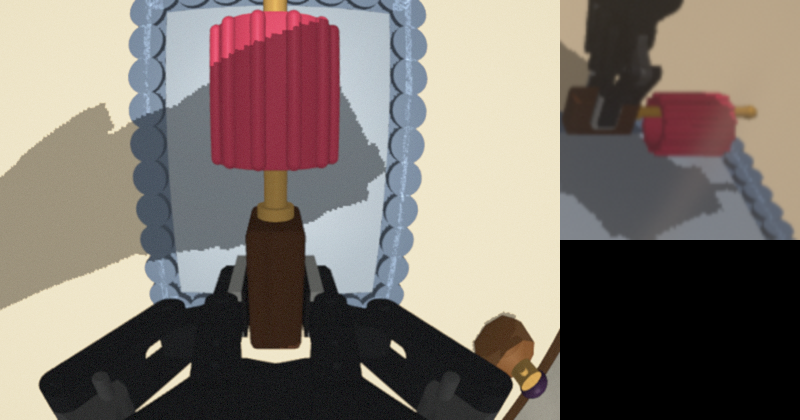

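The roller and rod are centred over the tray and aligned with it. Lowering gently.

>>> {"method": "play_rows", "body": {
  "targets": [
    {"offset": [0,2,2],"yaw": 0},
    {"offset": [0,0,4],"yaw": 0},
    {"offset": [0,0,6],"yaw": 0},
    {"offset": [0,0,6],"yaw": 0},
    {"offset": [0,0,6],"yaw": 0},
    {"offset": [0,0,6],"yaw": 0},
    {"offset": [0,0,5],"yaw": 0},
    {"offset": [0,0,4],"yaw": 0},
    {"offset": [0,0,3],"yaw": 0},
    {"offset": [0,0,3],"yaw": 0},
    {"offset": [0,0,3],"yaw": 0},
    {"offset": [0,0,3],"yaw": 0},
    {"offset": [0,0,3],"yaw": 0},
    {"offset": [0,0,3],"yaw": 0},
    {"offset": [0,0,3],"yaw": 0},
    {"offset": [0,0,3],"yaw": 0},
    {"offset": [0,0,3],"yaw": 0},
    {"offset": [0,0,0],"yaw": 0},
    {"offset": [0,0,0],"yaw": 0}
  ]
}}

```text
t: 18.18
tcp_pos: [0.5587, 0.2756, -0.0031]
ee_rot: [0.657, 0.754, -0.0, -0.0]
contact_force: [0.4, 1.2, -0.6]
opening: 0.0233
gripper_force: 59.0
```

>>> {"method": "play_rows", "body": {
  "targets": [
    {"offset": [0,0,1],"yaw": 0},
    {"offset": [0,0,1],"yaw": 0},
    {"offset": [0,0,1],"yaw": 0},
    {"offset": [0,0,1],"yaw": 0},
    {"offset": [0,0,0],"yaw": 0},
    {"offset": [0,0,0],"yaw": 0},
    {"offset": [0,0,0],"yaw": 0}
  ]
}}

```text
t: 18.77
tcp_pos: [0.5588, 0.2757, -0.0069]
ee_rot: [0.657, 0.754, 0.0, -0.0]
contact_force: [0.0, -0.8, -1.6]
opening: 0.0227
gripper_force: 59.0
```

>>> {"method": "play_rows", "body": {
  "targets": [
    {"offset": [0,0,1],"yaw": 0},
    {"offset": [0,0,1],"yaw": 0},
    {"offset": [0,0,0],"yaw": 0},
    {"offset": [0,0,0],"yaw": 0}
  ]
}}

```text
t: 19.1
tcp_pos: [0.5587, 0.2756, -0.009]
ee_rot: [0.657, 0.754, -0.0, -0.0]
contact_force: [0.1, -0.4, -0.6]
opening: 0.0229
gripper_force: 59.0
```

>>> {"method": "play_rows", "body": {
  "targets": [
    {"offset": [0,0,0.5],"yaw": 0},
    {"offset": [0,0,0.5],"yaw": 0},
    {"offset": [0,0,0],"yaw": 0},
    {"offset": [0,0,0],"yaw": 0}
  ]
}}

```text
t: 19.43
tcp_pos: [0.5588, 0.2756, -0.0098]
ee_rot: [0.657, 0.754, 0.0, -0.0]
contact_force: [-1.6, -0.4, 4.1]
opening: 0.0229
gripper_force: 59.5
```

```bash
python3 chk.py pics/w9.png
```

```text
19.4333 [ 0.5588  0.2756 -0.0098] 59.53318119049072 ang 97.86282510905593
top [104.  225.8] [103 224   3   4   5]
wrist [272.5107  89.7924] [  196     0   154   184 27153]
scene [478.4407 224.7998] [458 211  45  31 944]
rose tri [0.5286 0.3466 0.0174] tool [ 0.0744 -0.0202 -0.0271]
```

The handle is on the tray floor (4 N upward). Releasing partway, then rising.

>>> {"method": "play_rows", "body": {
  "targets": [
    {"offset": [0,0,0],"yaw": 0},
    {"offset": [0,0,0],"yaw": 0},
    {"offset": [0,0,0],"yaw": 0},
    {"offset": [0,0,0],"yaw": 0},
    {"offset": [0,0,0],"yaw": 0},
    {"offset": [0,0,0],"yaw": 0},
    {"offset": [0,0,0],"yaw": 0},
    {"offset": [0,0,0],"yaw": 0}
  ],
  "jaw": 0.3
}}

```text
t: 20.25
tcp_pos: [0.5588, 0.2756, -0.01]
ee_rot: [0.657, 0.754, 0.0, -0.0]
contact_force: [1.1, -0.1, 0.5]
opening: 0.0557
gripper_force: 0.0
```

>>> {"method": "play_rows", "body": {
  "targets": [
    {"offset": [0,0,-3],"yaw": 0},
    {"offset": [0,0,-5],"yaw": 0},
    {"offset": [0,0,-8],"yaw": 0},
    {"offset": [0,0,-10],"yaw": 0},
    {"offset": [0,0,-12],"yaw": 0},
    {"offset": [0,0,-15],"yaw": 0},
    {"offset": [0,0,-15],"yaw": 0},
    {"offset": [0,0,-15],"yaw": 0},
    {"offset": [0,0,-15],"yaw": 0},
    {"offset": [0,0,-15],"yaw": 0},
    {"offset": [0,0,-10],"yaw": 0},
    {"offset": [0,0,-5],"yaw": 0},
    {"offset": [0,0,0],"yaw": 0},
    {"offset": [0,0,0],"yaw": 0},
    {"offset": [0,0,0],"yaw": 0},
    {"offset": [0,0,0],"yaw": 0},
    {"offset": [0,0,0],"yaw": 0}
  ]
}}

```text
t: 21.67
tcp_pos: [0.5586, 0.2755, 0.1175]
ee_rot: [0.657, 0.754, -0.0, -0.0]
contact_force: [0.1, -0.2, 0.5]
opening: 0.0556
gripper_force: 0.0
```

```bash
python3 chk.py pics/w10.png
```

```text
21.6667 [0.5586 0.2755 0.1175] 0.0 ang 97.86975040201106
top [ 70.8343 223.337 ] [ 64 215  15  17 181]
wrist [274.2838 100.9065] [ 237   56   76   90 6448]
scene [474.877  224.5913] [458 211  38  31 805]
rose tri [0.5292 0.3699 0.0289] tool [ 0.0975 -0.0161  0.0886]
```

View pics/w10.png

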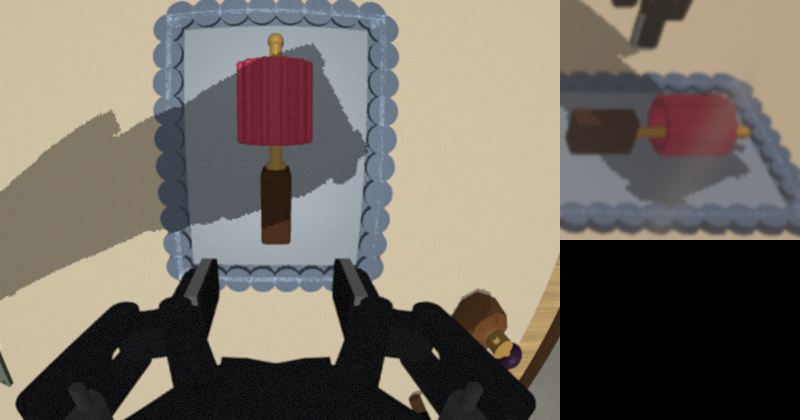

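The rod lies through the roller, both are down and centred in the tray, and the gripper is clear. Handing in.

```bash
python3 -c "
from bench import workorder
print(workorder.close_job())"
```

```text
the job is handed in; nothing more can be done
None
```

The job is handed in at about 21.7 s of the 54 s limit: the last picture shows the rose roller threaded on the rod, both down inside the tray, and the gripper clear; no score came back, I did not re-measure the mint roller, and the first grasp missed because the finger ends sat about 25–30 mm short of the reported TCP.

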